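Sort the desk clutter into caddy and tray

TASK

Tidy this desk: stand the three toiletries upright in the grey three-bay caddy, each in the bay of its size (the fat jar in the widest bay, the white capped bottle in the middle bay, the slim vial in the narrowest), and lay the earphone case and the wall charger flat in the wooden tray, beside each other and the way up they lie now. Let go of everything and leave the mug where it stands.

Things in the scene. Friction and masses are not known exactly. Their poses are not given: they have to be found in the camera images.
- jar_center (a point): Centre, half-way up, of the fat white tablet jar with a steel screw cap as wide as itself: plain cylinder 56 mm diameter, 84 mm high, standing upright on the desk (z axis up), about 0.11 kg. Grip it high, about 58 mm above its foot, so that the fingers stay over the caddy rims. Place it in the caddy's widest bay.
- bottle_center (a point): Centre, half-way up, of the medium white lotion bottle: straight round body 44 mm diameter and 78 mm high, with a grey cap 22 mm diameter on top, 100 mm high overall (so this point is 50 mm over its foot), standing upright (z axis up), about 0.12 kg. Grip the body about 58 mm above its foot. Place it in the caddy's middle bay.
- vial_center (a point): Centre, half-way up, of the slim amber vial with a black cap: plain cylinder 30 mm diameter, 96 mm high, standing upright (z axis up), about 0.06 kg. Grip it about 58 mm above its foot. Place it in the caddy's narrowest bay.
- case_center (a point): Centre of the flat black earphone case with a bright steel seam round its sides, lying flat: 62 mm along its x, 48 mm along its y, 24 mm high (z up), 7 mm rounded edges, about 0.05 kg. Place it in the tray.
- charger_center (a point): Centre of the black wall charger, lying flat: 62 mm overall along its x (block from -31 to +15 mm, then two thin steel prongs to +31 mm), 30 mm along its y, 28 mm high (z up), about 0.06 kg. Grip the block across its y. Place it in the tray.
- caddy: Grey fixed caddy, 206 mm along x, 84 along y, at left or right; origin: centre of underside, z up. Floor and walls 4 mm thick, rims 30 mm up. Bays in a row along x, all 76 mm long in y, y = 0: widest 76 mm wide, centre x = -61 mm; middle 64 mm, x = +13; narrowest 50 mm, x = +74. Little finger room in or between bays: keep fingertips above the rims, fingers closing along the caddy's y.
- tray: Wooden shallow tray fixed to the desk, outside 204 mm along its x and 118 mm along its y, walls 4 mm thick, rim 14 mm above the desk, floor 4 mm thick; origin at the centre of its underside, z up. Undivided: room for two things side by side, for instance at x = -48 mm and +48 mm, y = 0. It stands on the side opposite to the caddy, turned up to 0.2 rad.
- mug: Blue ceramic mug, loose, 68 mm diameter, 80 mm high, at the far middle of the working area; origin at the centre of its foot, handle on its +y side, turned away from the robot. It must stay where it is.
Things that resemble listed ones, but are neither listed nor needed, are in the scene too. What is shaped like the part that bears case_center but orange or pink is not meant.

How it is judged:
By the outcome, as a careful person would: the job done as asked, in the order asked, and still so for the second after the job is handed in, with the robot touching nothing.
It also fails if it takes over 131 s, if anything falls off the work surface, if the arm or the gripper's body presses on something with over 40 N, if the wrist force passes 120 N, or if a joint passes its speed limit or range.

ROBOT

A 7-joint arm with a two-finger parallel gripper is mounted at the origin on the work surface. World frame = base frame: x ahead of the robot, y to its left, z up, the work surface at z = 0. Lengths are in m, angles in rad, forces in N, time in s.
With the tool pointing down it reaches from about 0.425 to 0.875 m from the base axis. Payload 4.7 kg.
Tool frame: the origin (TCP) lies midway between the tips of the shut fingers; the grasp point (between the pads) lies 19 mm behind it; z points along the fingers, y is the direction in which the jaws open and shut (so a half turn about z gives the same grasp; the last joint's range is limited). The gripper opens to 87 mm and grips with 3 to 60 N. Pads are 19 mm wide; open, the fingers measure 117 mm over their backs; the gripper's body (75 mm by 190 mm) begins 51 mm behind the grasp point.
Start: joints at [-1.176, 0.321, -0.07, 1.45, 0.023, 1.371, -0.057], TCP at [0.242, 0.603, 0.223] pointing down, gripper open.
Joint ranges: [-2.86, 2.86], [-0.3, 2.09], [-1.38, 1.24], [0.06, 2.45], [-1.56, 4.7], [0.09, 2.05], [-2.69, 2.69]. Speed limits (rad/s): [2.57, 2.57, 3.14, 3.14, 3.14, 3.14, 3.14].

INTERFACE

Orientations are given as a rotation vector (axis times angle).
In Python, from bench import monitor, eyes, order gives the robot as it stands. The module is installed in compiled form; this text tells all that it offers.
- The arm moves only by the shell command python3 -m pendant 'ROWS' [FORCE]. ROWS is JSON, a list of rows, each a list of 3 entries, a list of its own where there are three numbers: the turn, a rotation vector about the tool's x, y, z in degrees, then the shift along the tool's x, y, z in m, then the gripper command: -1 is fully open, 1 is shut, values between are in proportion. In form: [[[rx, ry, rz], [tx, ty, tz], hand], ...]. A call has 1 to 8 rows; each row shifts and turns the commanded pose from where the row before left it, along the tool's axes as they then stand; what a row does not reach is not made up. A row lasts 1/8 s, in which the tool goes at most 62.5 mm and 10.7 degrees, less where a joint would pass 70% of its speed; a pose out of reach is approached as far as the arm can. A call is refused whole if a number of a shift passes 0.0625 or a number of a turn 10.7, either way. A call with a gripper value outside its range is refused whole. The fingers move at their own pace and stop on an object; FORCE is the grip in N (left out, the last holds). Time passes only in rows, so rows that do not move let the fingers close. It gives the time, the measured TCP pose, the force and the opening at its end, in the units of the state.
- monitor.get_state(): the state, without advancing time (a new reading comes with each control period).
- eyes.get_image(name): name is "side" or "top" or "wrist"; returns a dict with "color" (420x560x3 uint8, red, green, blue), "range_z" (420x560 float32, m along the optical axis (not along the pixel's ray), 0 where there is no reading), "fx", "fy", "cx", "cy" (pixels), "k1" (the pictures are not rectified: a ray, as slopes to the right and down, at radius r is drawn at 1 + k1 r^2 times it, then the intrinsics apply), "world_to_cam" (4x4, takes a point from world to camera coordinates). Camera axes: x right, y up, looking along -z (the intrinsics and any distortion apply to the point x, -y, -z); pixel columns grow to the right and rows downward; lengths in m; the calibration is good to about 2 mm. A picture is of the moment at which its call begins.
- order.close_job(): hands the job in, once; it reports no verdict.
The state is a dict: "time": time; "joint_positions": joint angles; "qd": joint speeds; "joint_torque": joint torques, N m; "position": TCP position; "tool_rot": TCP orientation; "ft_force": force on the tool from outside, world axes, zero at the start; "torque": the same for the moment, N m; "grip_width": opening from 0.0 (shut) to 1.0 (fully open).
Only numpy, scipy, OpenCV 4.12 (cv2) and the standard library are available. Lean on these libraries where they do the work, as an engineer would, in place of code of your own. Each camera call takes 0.05 s, during which the arm holds its last target.

## Working session

There is one attempt and no reset: what is moved stays moved. The work goes in short steps, Python scripts to look and compute and a shell command to move; the robot and the scene stay as the last step left them, time stands still between calls to the robot, and variables do not carry over. Pictures are saved under pics/ and viewed, and the job is handed in when it is done.

```bash
mkdir -p pics; cat > h.py <<'E'
import numpy as np, cv2
from bench import monitor, eyes, order
from scipy.spatial.transform import Rotation as R
def shot(n,fn=None):
    im=eyes.get_image(n)
    if fn: cv2.imwrite('pics/'+fn+'.png',cv2.cvtColor(im['color'],cv2.COLOR_RGB2BGR))
    return im
def st():
    s=monitor.get_state(); print('t',round(s['time'],2),'p',np.round(s['position'],4),'rv',np.round(s['tool_rot'],3),'f',np.round(s['ft_force'],1),'g',round(s['grip_width'],3)); return s
def ray(im,u,v):
    K=np.array([[im['fx'],0,im['cx']],[0,im['fy'],im['cy']],[0,0,1]])
    p=cv2.undistortPoints(np.array([[[u,v]]],float),K,np.array([im['k1'],0,0,0.]),None,None,None)[0,0] if False else cv2.undistortPointsIter(np.array([[[u,v]]],float),K,np.array([im['k1'],0,0,0.]),None,None,(3,50,1e-9))[0,0]
    W=np.linalg.inv(im['world_to_cam'])
    d=W[:3,:3]@np.array([p[0],-p[1],-1.]); return W[:3,3],d
def onplane(im,u,v,z):
    o,d=ray(im,u,v); return o+d*(z-o[2])/d[2]
def cloud(im):
    h,w=im['range_z'].shape
    K=np.array([[im['fx'],0,im['cx']],[0,im['fy'],im['cy']],[0,0,1]])
    v,u=np.mgrid[:h,:w]
    p=cv2.undistortPointsIter(np.stack([u,v],-1).reshape(-1,1,2).astype(float),K,np.array([im['k1'],0,0,0.]),None,None,(3,50,1e-9))[:,0]
    z=im['range_z'].reshape(-1)
    P=np.stack([p[:,0]*z,-p[:,1]*z,-z,np.ones_like(z)],1)@np.linalg.inv(im['world_to_cam']).T
    P=P[:,:3]; P[z==0]=np.nan
    return P.reshape(h,w,3)
E
python3 - <<'E'
from h import *
st()
for n in['top','side','wrist']:
    im=shot(n,n+'0'); print(n,im['fx'],im['cx'],im['cy'],im['k1'],np.round(np.linalg.inv(im['world_to_cam']),3).tolist())
E
```

```text
t 0.0 p [0.2414 0.6029 0.2215] rv [-5.940e-01 -3.085e+00  3.000e-03] f [ 0.3 -0.   0.8] g 1.001
top 436.65781248208685 280.8768805572437 215.19905646314112 -0.11989254541208397 [[-0.024, 0.996, -0.089, 0.459], [-1.0, -0.023, 0.018, -0.002], [0.016, 0.089, 0.996, 0.926], [0.0, 0.0, 0.0, 1.0]]
side 419.31016495301503 272.0350000665122 209.3358414169479 -0.039371763669971846 [[0.993, 0.082, -0.084, 0.446], [-0.117, 0.602, -0.79, -0.685], [-0.014, 0.794, 0.607, 0.59], [0.0, 0.0, 0.0, 1.0]]
wrist 291.5443259993226 280.10352778944144 207.97200627812754 0.006290006489088038 [[0.371, -0.9, -0.23, 0.179], [0.929, 0.359, 0.093, 0.628], [-0.001, -0.248, 0.969, 0.384], [0.0, 0.0, 0.0, 1.0]]
```

View pics/top0.png

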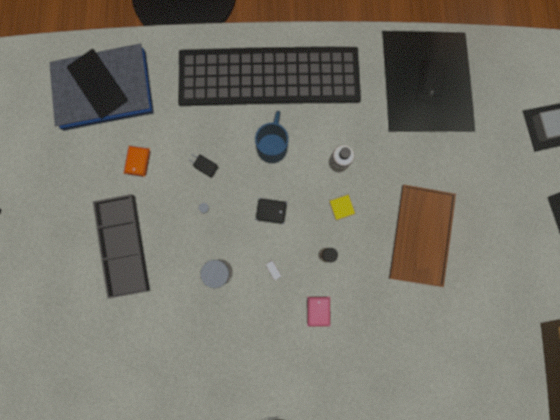

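View pics/side0.png

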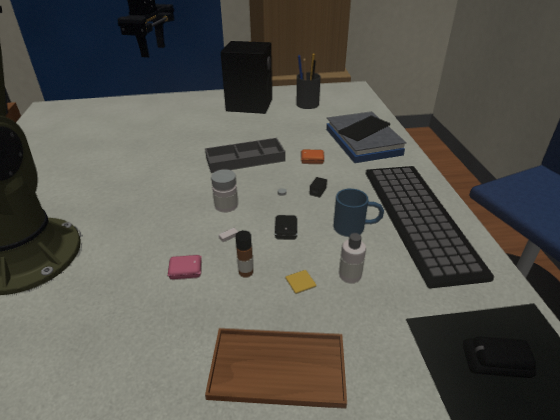

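Top view (up is +x, left is +y):
- Wanted: jar (215,273), capped bottle (344,157), vial (329,255), black case (271,211), charger with prongs (205,166).
- Fixed things: caddy (122,246), tray (423,236), mug (272,142).
- Could be taken for the case: orange (137,161), pink (319,311), phone (97,83), computer mouse (430,75).
- Other clutter: yellow note (343,207), white eraser (274,271), coin (204,208).

Next I'll measure these and check the choices in a close crop.

```bash
python3 - <<'E'
from h import *
im=shot('top'); P=cloud(im); Z=P[...,2]
print('floor',np.nanmedian(Z[330:400,100:400]))
big=cv2.resize(im['color'][130:300,80:480],None,fx=2,fy=2,interpolation=cv2.INTER_CUBIC)
big=cv2.convertScaleAbs(big,alpha=1.5)
cv2.imwrite('pics/crop1.png',cv2.cvtColor(big,cv2.COLOR_RGB2BGR))
sd=shot('side'); PS=cloud(sd)
np.savez('pc.npz',P=P,PS=PS,ct=im['color'],cs=sd['color'])
for name,(u,v,r,z0) in dict(jar=(215,273,25,.06),bottle=(344,157,22,.06),btop=(344,157,22,.09),vial=(329,255,20,.07),case=(271,211,22,.012),chg=(205,166,20,.012),mug=(272,142,26,.06),orange=(137,161,20,.01)).items():
    sub=P[v-r:v+r,u-r:u+r].reshape(-1,3); s=sub[(sub[:,2]>z0)]
    if len(s)<3: print(name,len(s)); continue
    (c,sz,a)=cv2.minAreaRect(s[:,:2].astype(np.float32))
    print(name,len(s),'mean',np.round(s.mean(0),4),'top',np.round(np.percentile(s[:,2],95),4),'rect',np.round(c,4),np.round(sz,4),round(a,1),'bb',np.round(s.min(0),3),np.round(s.max(0),3))
E
```

```text
floor -0.0006953581246462726
jar 664 mean [0.4253 0.1124 0.083 ] top 0.0857 rect [0.425 0.113] [0.0556 0.0519] 88.8 bb [0.399 0.085 0.062] [0.451 0.141 0.088]
bottle 398 mean [ 0.6501 -0.1427  0.0824] top 0.1006 rect [ 0.6524 -0.1441] [0.0419 0.0426] 88.7 bb [ 0.631 -0.165  0.061] [ 0.674 -0.123  0.104]
btop 108 mean [ 0.6524 -0.1447  0.0988] top 0.1019 rect [ 0.6534 -0.1447] [0.0203 0.0212] 87.0 bb [ 0.643 -0.155  0.09 ] [ 0.664 -0.135  0.104]
vial 195 mean [ 0.4552 -0.1083  0.0946] top 0.0977 rect [ 0.4553 -0.1088] [0.0278 0.0268] 89.2 bb [ 0.442 -0.123  0.076] [ 0.469 -0.095  0.099]
case 685 mean [0.5495 0.0024 0.0224] top 0.0258 rect [0.5504 0.0025] [0.0624 0.0488] 81.0 bb [ 0.522 -0.03   0.012] [0.578 0.035 0.028]
chg 355 mean [0.6486 0.1384 0.0262] top 0.0299 rect [0.6531 0.1444] [0.0623 0.0301] 56.9 bb [0.625 0.112 0.012] [0.675 0.175 0.032]
mug 384 mean [ 0.6927 -0.0025  0.0744] top 0.0814 rect [ 6.923e-01 -2.000e-04] [0.0773 0.0677] 23.5 bb [ 0.654 -0.034  0.06 ] [0.738 0.032 0.083]
orange 646 mean [0.6633 0.285  0.0221] top 0.026 rect [0.6651 0.2875] [0.0501 0.0617] 79.5 bb [0.631 0.26  0.01 ] [0.7   0.317 0.029]
```

View pics/crop1.png

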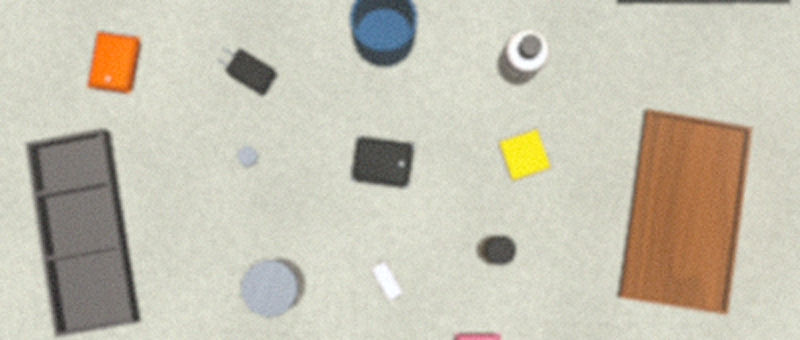

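The crop confirms the choices: black case (383,160) and charger with prongs up-left (250,70). The caddy's widest bay is at the bottom, nearest the robot. Next, the caddy and tray poses.

```bash
python3 - <<'E'
from h import *
d=np.load('pc.npz')
for k in['P','PS']:
    P=d[k].reshape(-1,3); P=P[np.isfinite(P).all(1)]
    for name,m in dict(caddy=(P[:,0]>.34)&(P[:,0]<.62)&(P[:,1]>.22)&(P[:,1]<.46)&(P[:,2]>.018)&(P[:,2]<.04),
                       tray=(P[:,0]>.36)&(P[:,0]<.64)&(P[:,1]<-.2)&(P[:,1]>-.42)&(P[:,2]>.0085)&(P[:,2]<.03)).items():
        s=P[m]
        # drop stragglers
        img=np.zeros((400,400),np.uint8); o=np.array([.3,s[:,1].mean()-.2])
        ij=((s[:,:2]-o)/.001).astype(int); ok=((ij>=0)&(ij<400)).all(1); s=s[ok]; ij=ij[ok]
        img[ij[:,1],ij[:,0]]=255
        n,lab=cv2.connectedComponents(cv2.dilate(img,np.ones((9,9))))
        l=lab[ij[:,1],ij[:,0]]; b=np.bincount(l).argmax(); s=s[l==b]
        print(k,name,len(s),[np.round(x,4) for x in cv2.minAreaRect(s[:,:2].astype(np.float32))],'ztop',np.percentile(s[:,2],90))
E
python3 - <<'E'
from h import *
d=np.load('pc.npz')
# side view check of objects
P=d['PS'].reshape(-1,3);P=P[np.isfinite(P).all(1)]
for n,(x,y,r,z0,z1) in dict(jar=(.425,.113,.05,.03,.09),bottle=(.653,-.144,.035,.02,.075),vial=(.4555,-.1085,.03,.01,.1),case=(.55,.0025,.05,.005,.03),chg=(.653,.144,.05,.006,.035)).items():
    s=P[(np.hypot(P[:,0]-x,P[:,1]-y)<r)&(P[:,2]>z0)&(P[:,2]<z1)]
    rc=cv2.minAreaRect(s[:,:2].astype(np.float32))
    print(n,len(s),s.min(0).round(4),s.max(0).round(4),[np.round(x,4) for x in rc])
im=shot('top')
# caddy / tray corner rays from colour
c=im['color']
hsv=cv2.cvtColor(c,cv2.COLOR_RGB2HSV)
m=((hsv[...,0]<18)&(hsv[...,1]>80)).astype(np.uint8); m[:, :370]=0;m[:,470:]=0;m[:170]=0;m[310:]=0
ct=max(cv2.findContours(m,0,1)[0],key=cv2.contourArea)
b=cv2.boxPoints(cv2.minAreaRect(ct)); q=np.array([onplane(im,u,v,.014)[:2] for u,v in b]); print('tray px',b.round(1).tolist()); print(q.round(4).tolist(),'c',q.mean(0).round(4),[np.linalg.norm(q[i]-q[i-1]).round(4) for i in range(4)])
E
```

```text
P caddy 990 [array([0.4837, 0.3186]), array([0.2066, 0.0865]), np.float64(9.4267)] ztop 0.03114067096327522
P tray 725 [array([ 0.4909, -0.3217]), array([0.1205, 0.2051]), np.float64(79.0758)] ztop 0.015441788967168125
PS caddy 763 [array([0.482 , 0.3195]), array([0.2063, 0.0922]), np.float64(9.0751)] ztop 0.029590494042997295
PS tray 1523 [array([ 0.4893, -0.3203]), array([0.1211, 0.2046]), np.float64(79.1317)] ztop 0.014361618277088994
jar 732 [0.3957 0.0838 0.0301] [0.4516 0.1425 0.085 ] [array([0.4237, 0.1111]), array([0.0559, 0.0551]), np.float64(59.0551)]
bottle 561 [ 0.628  -0.1686  0.02  ] [ 0.6715 -0.1348  0.075 ] [array([ 0.6498, -0.1519]), array([0.0433, 0.0335]), np.float64(1.0549)]
vial 659 [ 0.4398 -0.1258  0.01  ] [ 0.47   -0.0968  0.097 ] [array([ 0.4545, -0.1111]), array([0.0289, 0.0299]), np.float64(26.6572)]
case 527 [ 0.5225 -0.0329  0.0054] [0.5774 0.0352 0.026 ] [array([0.549 , 0.0009]), array([0.0645, 0.0476]), np.float64(80.7809)]
chg 234 [0.6248 0.1111 0.0062] [0.6694 0.1666 0.0299] [array([0.6478, 0.1377]), array([0.0495, 0.0297]), np.float64(59.1892)]
tray px [[389.1000061035156, 278.6000061035156], [402.5, 184.5], [456.3999938964844, 192.1999969482422], [443.0, 286.29998779296875]]
[[0.4019, -0.2431], [0.6008, -0.2813], [0.5821, -0.4006], [0.3814, -0.3595]] c [ 0.4915 -0.3211] [np.float64(0.1183), np.float64(0.2025), np.float64(0.1208), np.float64(0.2048)]
```

```bash
cat >> h.py <<'E'
def tgt(x,y,z,phi):
    s=st(); Rc=R.from_rotvec(s['tool_rot']); f=np.deg2rad(phi)
    Rt=R.from_matrix(np.array([[np.cos(f),np.sin(f),0],[np.sin(f),-np.cos(f),0],[0,0,-1]]))
    d=np.array([x,y,z])-s['position']
    print('turn deg',np.round((Rc.inv()*Rt).as_rotvec(degrees=True),2),'shift cur',np.round(Rc.inv().apply(d)*1000,1),'shift after turn',np.round(Rt.inv().apply(d)*1000,1),'yaw',round(np.degrees(np.arctan2(*Rc.as_matrix()[[1,0],0])),1))
E
python3 -c "
from h import *
tgt(.4245,.112,.16,189.2)"; python3 -m pendant '[[[0,0,-7.75],[0,0,0],-1],[[0,0,-7.75],[0,0,0],-1],[[0,0,-7.75],[0,0,0],-1],[[0,0,-7.75],[0,0,0],-1]]' 25; python3 -c "
from h import *
tgt(.4245,.112,.16,189.2)"
```

```text
t 0.3 p [0.2416 0.6033 0.2222] rv [-5.940e-01 -3.085e+00  1.000e-03] f [ 0.6  0.2 -0. ] g 0.996
turn deg [-3.000e-02 -1.000e-02 -3.102e+01] shift cur [-352.4 -388.1   62.4] shift after turn [-102.  -514.2   62.2] yaw 158.2
time: 0.8
position: [0.2416, 0.6034, 0.2225]
tool_rot: [-0.259, 3.131, -0.0]
ft_force: [0.2, 0.2, -0.2]
grip_width: 1.003
t 0.8 p [0.2416 0.6034 0.2225] rv [-0.259  3.131 -0.   ] f [ 0.2  0.2 -0.2] g 1.003
turn deg [-0.01  0.    0.24] shift cur [ -99.8 -514.7   62.6] shift after turn [-102.  -514.3   62.5] yaw -170.6
```

```bash
python3 -m pendant '[[[0,0,0],[-0.0128,-0.06,0.005],-1],[[0,0,0],[-0.0128,-0.06,0.005],-1],[[0,0,0],[-0.0128,-0.06,0.005],-1],[[0,0,0],[-0.0128,-0.06,0.005],-1],[[0,0,0],[-0.0128,-0.06,0.01],-1],[[0,0,0],[-0.0128,-0.06,0.01],-1],[[0,0,0],[-0.0128,-0.06,0.01],-1],[[0,0,0],[-0.0128,-0.06,0.0125],-1]]' ; python3 -m pendant '[[[0,0,0],[0,-0.034,0],-1],[[0,0,0],[0,0,0],-1]]';python3 -c "
from h import *
shot('wrist','w1')
tgt(.4245,.112,.039,189.2)"
```

```text
time: 1.8
position: [0.42, 0.1443, 0.1603]
tool_rot: [-0.251, 3.13, 0.001]
ft_force: [0.7, 0.5, 0.3]
grip_width: 1.003
time: 2.05
position: [0.4252, 0.1096, 0.1602]
tool_rot: [-0.242, 3.132, 0.0]
ft_force: [1.6, 0.0, -0.1]
grip_width: 1.002
t 2.1 p [0.4249 0.1118 0.1603] rv [-2.470e-01  3.131e+00  1.000e-03] f [-0.4  1.1  0.1] g 1.002
turn deg [ 0.05  0.03 -0.17] shift cur [  0.4   0.2 121.3] shift after turn [  0.3   0.3 121.3] yaw -171.0
```

View pics/w1.png

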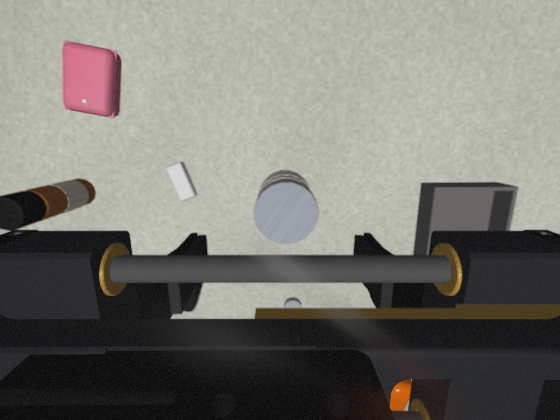

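The jar cap (286,210) is centred between the fingers (about 200 and 360). I'll go down and grip.

```bash
python3 -m pendant '[[[0,0,0],[0,0,0.05],-1],[[0,0,0],[0,0,0.045],-1],[[0,0,0],[0,0,0.026],-1],[[0,0,0],[0,0,0],1],[[0,0,0],[0,0,0],1],[[0,0,0],[0,0,0],1],[[0,0,0],[0,0,0],1],[[0,0,0],[0,0,0],1]]' 25; python3 -m pendant '[[[0,0,0],[0,0,0],1],[[0,0,0],[0,0,-0.02],1],[[0,0,0],[0,0,-0.05],1],[[0,0,0],[0,0,0],1]]' ;python3 -c "
from h import *
tgt(.4228,.3092,.11,189.2)"
```

```text
time: 3.1
position: [0.4256, 0.1131, 0.0402]
tool_rot: [-0.252, 3.129, 0.002]
ft_force: [-1.5, 1.6, 5.3]
grip_width: 0.642
time: 3.6
position: [0.4273, 0.1133, 0.1123]
tool_rot: [-0.251, 3.125, 0.004]
ft_force: [-0.7, 1.0, -2.8]
grip_width: 0.636
t 3.6 p [0.4273 0.1133 0.1123] rv [-0.251  3.125  0.004] f [-0.7  1.  -2.8] g 0.636
turn deg [ 0.11  0.4  -0.03] shift cur [-26.7 194.2   2.9] shift after turn [-26.9 194.2   2.3] yaw -170.8
```

```bash
python3 -m pendant '[[[0,0,0],[-0.0065,0.0485,0],1],[[0,0,0],[-0.0065,0.0485,0],1],[[0,0,0],[-0.0065,0.0485,0],1],[[0,0,0],[-0.0065,0.0485,0],1],[[0,0,0],[0,0,0],1],[[0,0,0],[0,0,0],1]]' ;python3 -c "
from h import *
tgt(.4228,.3092,.0445,189.2)
shot('top','t1');shot('side','s1')"
```

```text
time: 4.35
position: [0.4188, 0.307, 0.1077]
tool_rot: [0.252, -3.13, 0.003]
ft_force: [0.3, -1.5, -1.3]
grip_width: 0.64
t 4.35 p [0.4188 0.307  0.1077] rv [ 2.52e-01 -3.13e+00  3.00e-03] f [ 0.3 -1.5 -1.3] g 0.64
turn deg [-0.11 -0.11 -0.01] shift cur [-4.4  1.7 63.2] shift after turn [-4.3  1.6 63.2] yaw -170.8
```

View pics/s1.png

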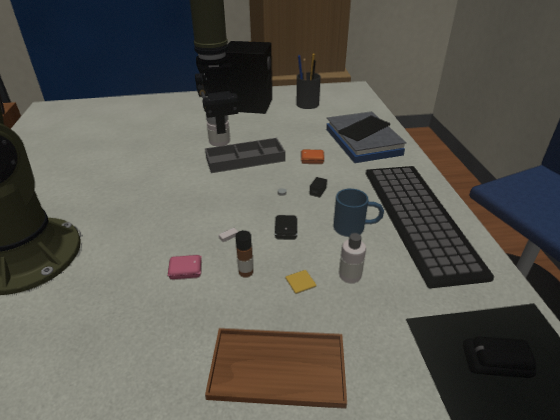

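The jar (218,130) hangs above the widest bay, with no tilt visible. Lowering it.

```bash
python3 -m pendant '[[[0,0,0],[-0.003,0.001,0.02],1],[[0,0,0],[0,0,0.02],1],[[0,0,0],[0,0,0.01],1],[[0,0,0],[0,0,0.007],1],[[0,0,0],[0,0,0.004],1],[[0,0,0],[0,0,0],1]]' ;python3 -c "
from h import *
tgt(.4228,.3092,.0435,189.2)
shot('side','s2')"
```

```text
time: 5.2
position: [0.4223, 0.3097, 0.0483]
tool_rot: [-0.251, 3.131, 0.0]
ft_force: [-0.0, 0.1, -1.7]
grip_width: 0.637
t 5.2 p [0.4223 0.3097 0.0483] rv [-0.251  3.131  0.   ] f [-0.   0.1 -1.7] g 0.637
turn deg [ 0.01  0.02 -0.02] shift cur [-0.4 -0.5  4.8] shift after turn [-0.4 -0.5  4.8] yaw -170.8
```

```bash
python3 -m pendant '[[[0,0,0],[0,0,0.002],1],[[0,0,0],[0,0,0.0015],1],[[0,0,0],[0,0,0],1],[[0,0,0],[0,0,0],1]]' ;python3 -m pendant '[[[0,0,0],[0,0,0],-1],[[0,0,0],[0,0,0],-1],[[0,0,0],[0,0,0],-1],[[0,0,0],[0,0,0],-1],[[0,0,0],[0,0,-0.03],-1],[[0,0,0],[0,0,-0.06],-1],[[0,0,0],[0,0,-0.05],-1]]'; python3 -c "
from h import *
shot('side','s2');shot('wrist','w2')
tgt(.651,-.1435,.18,189.2)"
```

```text
time: 5.75
position: [0.4222, 0.3097, 0.0446]
tool_rot: [-0.251, 3.131, 0.0]
ft_force: [-0.4, 0.7, -1.2]
grip_width: 0.64
time: 6.62
position: [0.4223, 0.3097, 0.1867]
tool_rot: [-0.251, 3.131, 0.001]
ft_force: [0.9, 1.3, 0.1]
grip_width: 0.999
t 6.72 p [0.4253 0.312  0.1911] rv [-0.25   3.122  0.011] f [-0.2  0.4  0.6] g 1.0
turn deg [ 0.36  0.57 -0.03] shift cur [-150.1 -485.7    9.6] shift after turn [-150.  -485.7   11.1] yaw -170.8
```

View pics/s2.png

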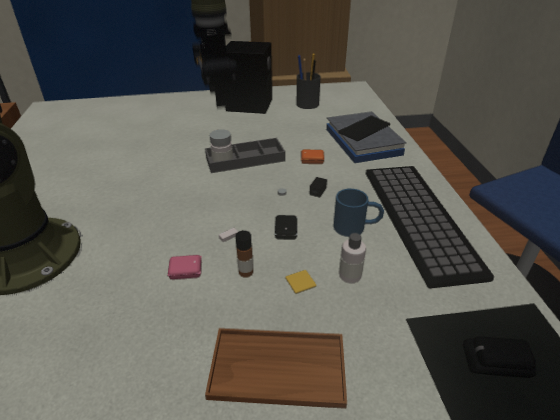

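View pics/w2.png

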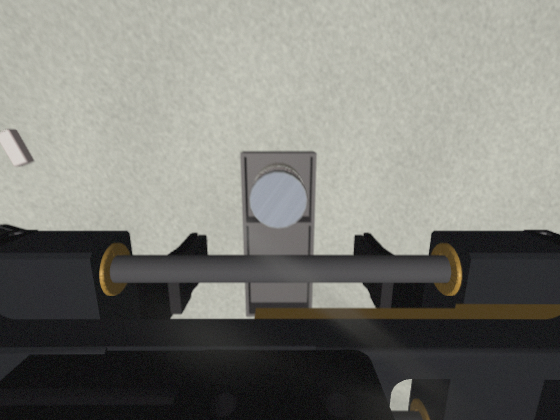

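The jar (220,145 side; 278,198 wrist) stands upright in the widest bay. The bottle is next.

```bash
python3 -m pendant '[[[0,0,0],[-0.018,-0.058,0],-1],[[0,0,0],[-0.018,-0.058,0],-1],[[0,0,0],[-0.018,-0.058,0],-1],[[0,0,0],[-0.018,-0.058,0],-1],[[0,0,0],[-0.018,-0.058,0],-1],[[0,0,0],[-0.018,-0.058,0],-1],[[0,0,0],[-0.018,-0.058,0],-1],[[0,0,0],[-0.018,-0.058,0],-1]]' ; python3 -m pendant '[[[0,0,0],[-0.006,-0.022,0],-1],[[0,0,0],[0,0,0],-1],[[0,0,0],[0,0,0],-1]]'; python3 -c "
from h import *
shot('wrist','w3')
tgt(.651,-.1435,.0395,189.2)"
```

```text
time: 7.72
position: [0.6389, -0.1269, 0.1839]
tool_rot: [0.252, -3.131, -0.0]
ft_force: [0.4, -0.0, 0.6]
grip_width: 1.001
time: 8.1
position: [0.6476, -0.1435, 0.1841]
tool_rot: [0.255, -3.13, -0.003]
ft_force: [-0.2, 0.8, -0.3]
grip_width: 0.999
t 8.15 p [ 0.6477 -0.1432  0.1843] rv [ 2.570e-01 -3.131e+00 -3.000e-03] f [-0.7  0.1  0.2] g 0.999
turn deg [ 0.12 -0.    0.17] shift cur [ -3.2  -1.2 144.8] shift after turn [ -3.2  -0.9 144.8] yaw -170.6
```

View pics/w3.png

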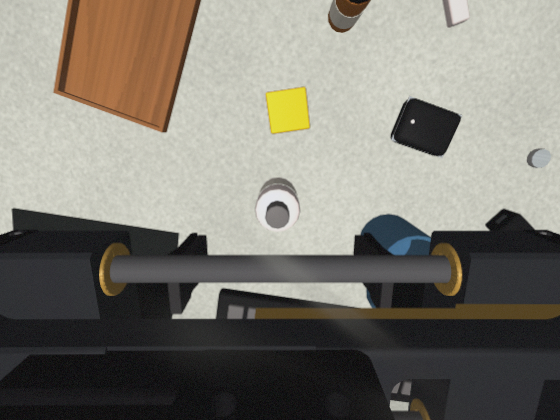

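The bottle (277,210) is centred. The mug (400,250) clears the right finger by about 50 mm.

```bash
python3 -m pendant '[[[0,0,0],[-0.003,-0.001,0.045],-1],[[0,0,0],[0,0,0.055],-1],[[0,0,0],[0,0,0.03],-1],[[0,0,0],[0,0,0.014],-1],[[0,0,0],[0,0,0],1],[[0,0,0],[0,0,0],1],[[0,0,0],[0,0,0],1],[[0,0,0],[0,0,0],1]]' 25; python3 -m pendant '[[[0,0,0],[0,0,0],1],[[0,0,0],[0,0,0],1]]';python3 -m pendant '[[[0,0,0],[0,0,-0.02],1],[[0,0,0],[0,0,-0.05],1],[[0,0,0],[0,0,-0.06],1],[[0,0,0],[0,0,-0.015],1],[[0,0,0],[0,0,0],1]]' ;python3 -c "
from h import *
tgt(.4958,.3211,.17,189.2)"
```

```text
time: 9.15
position: [0.6515, -0.1469, 0.0416]
tool_rot: [-0.251, 3.13, -0.0]
ft_force: [0.1, -0.9, 0.3]
grip_width: 0.63
time: 9.4
position: [0.6512, -0.1466, 0.0409]
tool_rot: [-0.252, 3.131, 0.0]
ft_force: [-0.7, 1.1, 1.7]
grip_width: 0.498
time: 10.02
position: [0.6515, -0.147, 0.1873]
tool_rot: [-0.251, 3.129, -0.001]
ft_force: [0.3, 0.1, -2.8]
grip_width: 0.496
t 10.03 p [ 0.6515 -0.147   0.1873] rv [-2.510e-01  3.129e+00 -1.000e-03] f [ 0.3  0.1 -2.8] g 0.496
turn deg [-0.03  0.16 -0.03] shift cur [ 79.1 487.   16.8] shift after turn [ 78.8 487.   17.3] yaw -170.8
```

```bash
python3 -m pendant '[[[0,0,0],[0.0099,0.0605,0],1],[[0,0,0],[0.0099,0.0605,0],1],[[0,0,0],[0.0099,0.0605,0],1],[[0,0,0],[0.0099,0.0605,0],1],[[0,0,0],[0.0099,0.0605,0],1],[[0,0,0],[0.0099,0.0605,0],1],[[0,0,0],[0.0099,0.0605,0],1],[[0,0,0],[0.0099,0.0605,0],1]]' ; python3 -m pendant '[[[0,0,0],[0,0,0.03],1],[[0,0,0],[0,0,0.02],1],[[0,0,0],[0,0,0.0],1],[[0,0,0],[0,0,0],1]]';python3 -c "
from h import *
tgt(.4958,.3211,.045,189.2)
shot('side','s3')"
```

```text
time: 11.02
position: [0.4933, 0.3194, 0.1831]
tool_rot: [0.251, -3.128, 0.003]
ft_force: [1.4, -0.5, -1.3]
grip_width: 0.499
time: 11.52
position: [0.4954, 0.3181, 0.1353]
tool_rot: [0.251, -3.131, 0.001]
ft_force: [0.1, 0.5, -1.2]
grip_width: 0.5
t 11.53 p [0.4954 0.3181 0.1353] rv [ 2.510e-01 -3.131e+00  1.000e-03] f [ 0.1  0.5 -1.2] g 0.5
turn deg [-0.03 -0.04 -0.03] shift cur [-0.9  2.9 90.3] shift after turn [-0.9  2.9 90.3] yaw -170.8
```

View pics/s3.png

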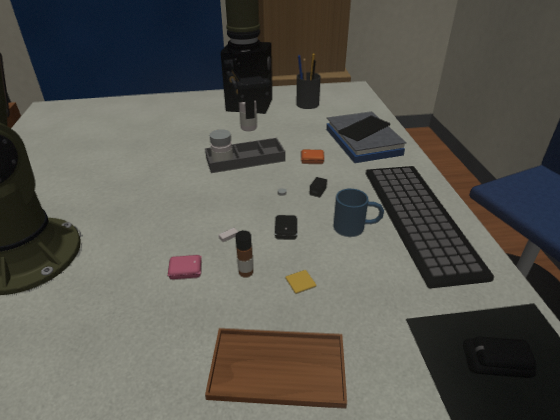

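The bottle (248,117) hangs over the middle bay. Lowering it.

```bash
python3 -m pendant '[[[0,0,0],[-0.001,0.003,0.03],1],[[0,0,0],[0,0,0.03],1],[[0,0,0],[0,0,0.015],1],[[0,0,0],[0,0,0.007],1],[[0,0,0],[0,0,0.004],1],[[0,0,0],[0,0,0.003],1],[[0,0,0],[0,0,0],1],[[0,0,0],[0,0,0],1]]' ;python3 -m pendant '[[[0,0,0],[0,0,0],-1],[[0,0,0],[0,0,0],-1],[[0,0,0],[0,0,0],-1],[[0,0,0],[0,0,0],-1],[[0,0,0],[0,0,0],-1],[[0,0,0],[0,0,-0.03],-1],[[0,0,0],[0,0,-0.06],-1],[[0,0,0],[0,0,-0.05],-1]]'; python3 -c "
from h import *
shot('side','s4');shot('wrist','w4')
tgt(.455,-.109,.18,189.2)"
```

```text
time: 12.58
position: [0.4963, 0.3217, 0.0471]
tool_rot: [-0.251, 3.131, 0.001]
ft_force: [0.5, 0.7, -1.9]
grip_width: 0.502
time: 13.58
position: [0.4962, 0.3216, 0.1886]
tool_rot: [-0.251, 3.131, 0.001]
ft_force: [-0.1, -0.2, 0.7]
grip_width: 0.997
t 13.68 p [0.4994 0.3236 0.1936] rv [-0.25   3.122  0.01 ] f [-0.4 -0.5 -0.4] g 1.0
turn deg [ 0.33  0.6  -0.03] shift cur [ 112.8 -420.1   10. ] shift after turn [ 112.9 -419.9   13.6] yaw -170.8
```

View pics/w4.png

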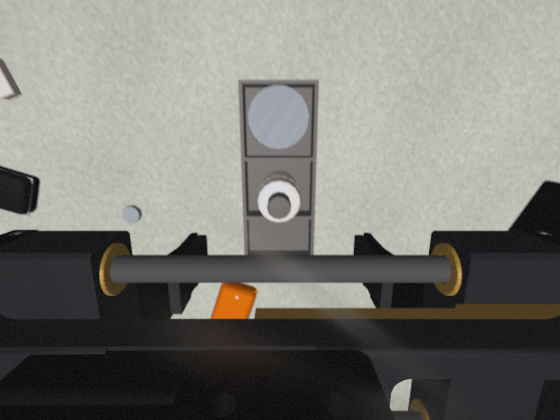

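View pics/s4.png

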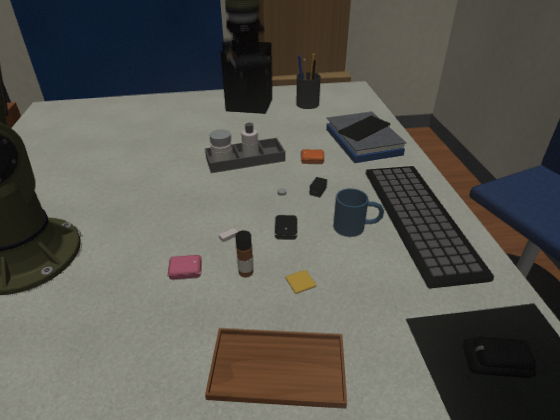

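The bottle (279,198 wrist) is upright in the middle bay. The vial is next.

```bash
python3 -m pendant '[[[0,0,0],[0.0145,-0.0525,0],-1],[[0,0,0],[0.0145,-0.0525,0],-1],[[0,0,0],[0.0145,-0.0525,0],-1],[[0,0,0],[0.0145,-0.0525,0],-1],[[0,0,0],[0.0145,-0.0525,0],-1],[[0,0,0],[0.0145,-0.0525,0],-1],[[0,0,0],[0.0145,-0.0525,0],-1],[[0,0,0],[0.0145,-0.0525,0],-1]]' ; python3 -m pendant '[[[0,0,0],[0,0,0],-1],[[0,0,0],[0,0,0],-1]]'; python3 -c "
from h import *
shot('wrist','w5')
tgt(.455,-.109,.0395,189.2)"
```

```text
time: 14.68
position: [0.4479, -0.1132, 0.1862]
tool_rot: [-0.252, 3.131, 0.001]
ft_force: [0.7, -0.7, 0.0]
grip_width: 1.001
time: 14.92
position: [0.4484, -0.1109, 0.1862]
tool_rot: [0.252, -3.131, -0.001]
ft_force: [-0.0, 0.0, -0.4]
grip_width: 0.999
t 14.97 p [ 0.4486 -0.1102  0.1862] rv [ 2.540e-01 -3.131e+00 -1.000e-03] f [ 0.3  0.8 -0.1] g 0.998
turn deg [ 0.03 -0.02  0.08] shift cur [-6.600e+00  1.000e-01  1.467e+02] shift after turn [ -6.5   0.2 146.7] yaw -170.7
```

View pics/w5.png

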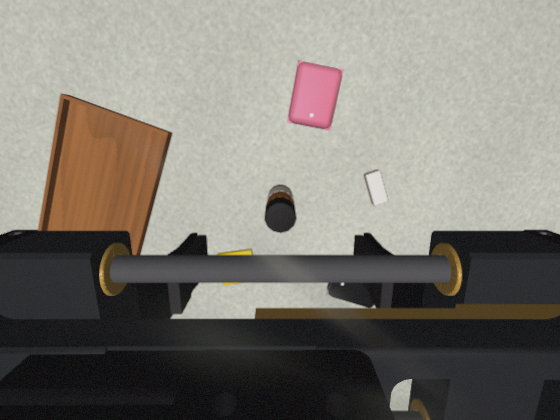

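The vial (280,212) is centred. Going down to grip it.

```bash
python3 -m pendant '[[[0,0,0],[-0.006,0,0.045],-1],[[0,0,0],[0,0,0.055],-1],[[0,0,0],[0,0,0.03],-1],[[0,0,0],[0,0,0.015],-1],[[0,0,0],[0,0,0],1],[[0,0,0],[0,0,0],1],[[0,0,0],[0,0,0],1],[[0,0,0],[0,0,0],1]]' 20; python3 -m pendant '[[[0,0,0],[0,0,0],1],[[0,0,0],[0,0,0],1],[[0,0,0],[0,0,0],1],[[0,0,0],[0,0,0],1]]';python3 -m pendant '[[[0,0,0],[0,0,-0.02],1],[[0,0,0],[0,0,-0.05],1],[[0,0,0],[0,0,-0.06],1],[[0,0,0],[0,0,-0.015],1],[[0,0,0],[0,0,0],1]]' ;python3 -c "
from h import *
tgt(.556,.3308,.17,189.2)"
```

```text
time: 15.98
position: [0.4552, -0.1106, 0.0424]
tool_rot: [-0.251, 3.13, 0.0]
ft_force: [0.0, 0.2, -0.2]
grip_width: 0.63
time: 16.48
position: [0.4545, -0.1106, 0.0416]
tool_rot: [-0.252, 3.131, 0.0]
ft_force: [0.2, -0.2, 0.0]
grip_width: 0.345
time: 17.1
position: [0.4549, -0.1106, 0.187]
tool_rot: [-0.252, 3.13, 0.001]
ft_force: [1.1, 1.1, -0.6]
grip_width: 0.345
t 17.1 p [ 0.4549 -0.1106  0.187 ] rv [-2.52e-01  3.13e+00  1.00e-03] f [ 1.1  1.1 -0.6] g 0.345
turn deg [ 0.01  0.1  -0.01] shift cur [-170.3  419.5   17.4] shift after turn [-170.3  419.5   17. ] yaw -170.8
```

```bash
python3 -m pendant '[[[0,0,0],[-0.0212,0.0525,0],1],[[0,0,0],[-0.0212,0.0525,0],1],[[0,0,0],[-0.0212,0.0525,0],1],[[0,0,0],[-0.0212,0.0525,0],1],[[0,0,0],[-0.0212,0.0525,0],1],[[0,0,0],[-0.0212,0.0525,0],1],[[0,0,0],[-0.0212,0.0525,0],1],[[0,0,0],[-0.0212,0.0525,0],1]]' ; python3 -m pendant '[[[0,0,0],[0,0,0.02],1],[[0,0,0],[0,0,0],1],[[0,0,0],[0,0,0],1]]';python3 -c "
from h import *
tgt(.556,.3308,.0465,189.2)
shot('side','s5')"
```

```text
time: 18.1
position: [0.554, 0.3319, 0.1831]
tool_rot: [0.251, -3.127, 0.004]
ft_force: [0.4, 0.2, -0.9]
grip_width: 0.341
time: 18.48
position: [0.555, 0.3287, 0.1657]
tool_rot: [0.247, -3.13, 0.003]
ft_force: [0.7, -0.7, -0.4]
grip_width: 0.341
t 18.48 p [0.555  0.3287 0.1657] rv [ 2.47e-01 -3.13e+00  3.00e-03] f [ 0.7 -0.7 -0.4] g 0.341
turn deg [-0.09 -0.09 -0.17] shift cur [ -1.5   2.1 119.2] shift after turn [ -1.4   1.9 119.2] yaw -171.0
```

View pics/s5.png

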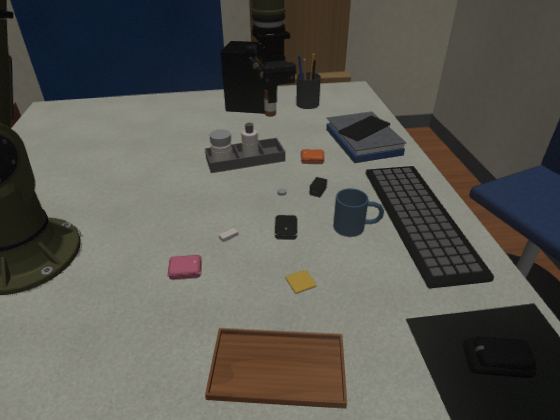

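The vial (270,103) hangs over the narrow bay. Lowering it.

```bash
python3 -m pendant '[[[0,0,0],[-0.001,0.002,0.04],1],[[0,0,0],[0,0,0.035],1],[[0,0,0],[0,0,0.02],1],[[0,0,0],[0,0,0.012],1],[[0,0,0],[0,0,0.006],1],[[0,0,0],[0,0,0.003],1],[[0,0,0],[0,0,0.002],1],[[0,0,0],[0,0,0],1]]' ;python3 -m pendant '[[[0,0,0],[0,0,0],1],[[0,0,0],[0,0,0],-1],[[0,0,0],[0,0,0],-1],[[0,0,0],[0,0,0],-1],[[0,0,0],[0,0,0],-1],[[0,0,0],[0,0,0],-1],[[0,0,0],[0,0,0],-1],[[0,0,0],[0,0,-0.03],-1]]'; python3 -m pendant '[[[0,0,0],[0,0,-0.06],-1],[[0,0,0],[0,0,-0.05],-1]]'; python3 -c "
from h import *
shot('side','s6');shot('wrist','w6')
tgt(.549,.0015,.12,81)"
```

```text
time: 19.52
position: [0.5558, 0.3334, 0.049]
tool_rot: [-0.252, 3.131, 0.001]
ft_force: [0.1, 0.0, 0.5]
grip_width: 0.338
time: 20.52
position: [0.5535, 0.3321, 0.0762]
tool_rot: [0.251, -3.127, 0.005]
ft_force: [0.3, -1.5, -0.6]
grip_width: 0.981
time: 20.78
position: [0.5558, 0.3332, 0.1907]
tool_rot: [-0.251, 3.131, 0.001]
ft_force: [0.7, -0.4, -0.3]
grip_width: 0.999
t 20.88 p [0.559  0.3349 0.1962] rv [-0.25   3.121  0.01 ] f [ 0.7 -0.1  0.5] g 1.0
turn deg [  0.81   0.14 108.17] shift cur [  63.8 -328.    73.7] shift after turn [-330.9   42.3   76.2] yaw -170.8
```

View pics/w6.png

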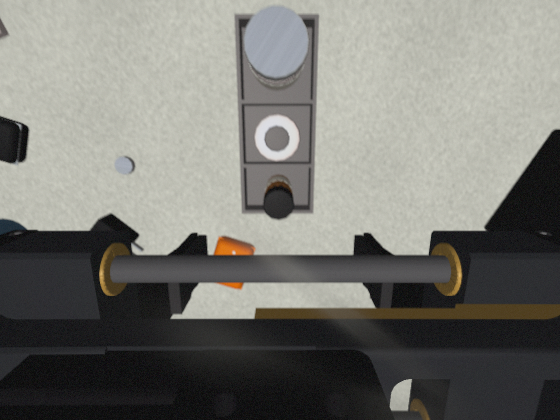

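View pics/s6.png

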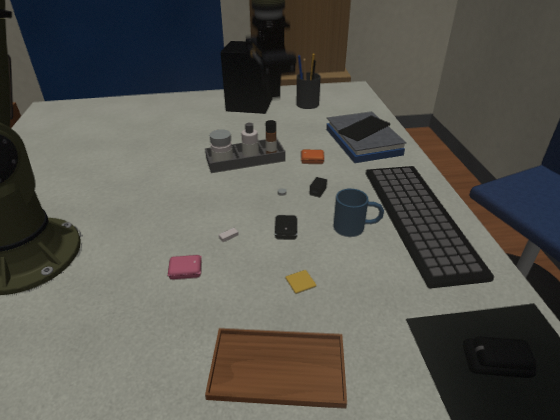

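All three toiletries stand upright in their bays. Gripping the case across 48 mm would bring the gripper body within about 7 mm of the mug, so I'll grip it along its 62 mm instead (tool y at 81°).

```bash
python3 -m pendant '[[[0,0,9.1],[0,0,0],-1],[[0,0,9.1],[0,0,0],-1],[[0,0,0],[0,0,0],-1]]'; python3 -c "
from h import *
tgt(.5497,.002,.12,171)"
```

```text
time: 21.25
position: [0.5552, 0.3331, 0.188]
tool_rot: [-0.244, -3.132, 0.001]
ft_force: [0.2, 0.2, -0.1]
grip_width: 1.0
t 21.25 p [0.5552 0.3331 0.188 ] rv [-2.440e-01 -3.132e+00  1.000e-03] f [ 0.2  0.2 -0.1] g 1.0
turn deg [-0.04 -0.03  0.09] shift cur [ -45.9 -327.9   68.1] shift after turn [ -46.3 -327.9   68. ] yaw 171.1
```

```bash
python3 -m pendant '[[[0,0,0],[-0.0077,-0.0545,0.005],-1],[[0,0,0],[-0.0077,-0.0545,0.01],-1],[[0,0,0],[-0.0077,-0.0545,0.01],-1],[[0,0,0],[-0.0077,-0.0545,0.01],-1],[[0,0,0],[-0.0077,-0.0545,0.01],-1],[[0,0,0],[-0.0077,-0.0545,0.01],-1],[[0,0,0],[0,0,0],-1],[[0,0,0],[0,0,0],-1]]';  python3 -c "
from h import *
shot('wrist','w7');im=shot('top','t7')
P=cloud(im).reshape(-1,3)
tgt(.5497,.002,.004,171)"
```

```text
time: 22.25
position: [0.5499, 0.0035, 0.1335]
tool_rot: [-0.244, -3.132, -0.001]
ft_force: [0.0, -0.3, -0.4]
grip_width: 0.998
t 22.35 p [0.5501 0.0048 0.1336] rv [2.410e-01 3.132e+00 1.000e-03] f [ 0.4  1.1 -0.3] g 1.004
turn deg [0.04 0.   0.19] shift cur [ -0.   -3.  129.6] shift after turn [ -0.   -2.9 129.6] yaw 171.2
```

View pics/w7.png

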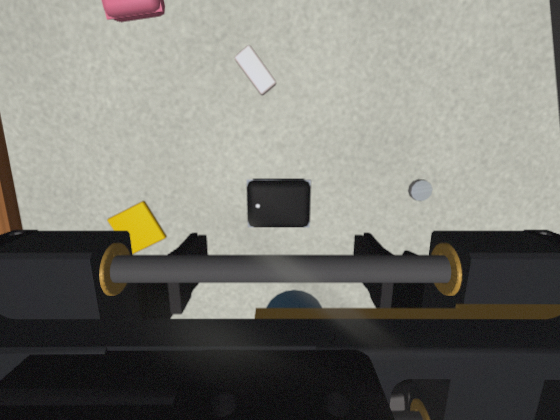

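The case (279,203) is square to the fingers and centred. Going down.

```bash
python3 -m pendant '[[[0,0,0],[0,-0.002,0.05],-1],[[0,0,0],[0,0,0.045],-1],[[0,0,0],[0,0,0.018],-1],[[0,0,0],[0,0,0.008],-1],[[0,0,0],[0,0,0.004],-1],[[0,0,0],[0,0,0],-1]]' ; python3 -c "
from h import *
tgt(.5497,.002,.004,171)"
```

```text
time: 23.1
position: [0.5506, 0.0012, 0.0096]
tool_rot: [0.246, 3.13, 0.001]
ft_force: [-0.0, -0.3, -0.7]
grip_width: 0.997
t 23.1 p [0.5506 0.0012 0.0096] rv [2.46e-01 3.13e+00 1.00e-03] f [-0.  -0.3 -0.7] g 0.997
turn deg [ 0.04  0.1  -0.  ] shift cur [1.  0.7 5.6] shift after turn [1.  0.7 5.6] yaw 171.0
```

```bash
python3 -m pendant '[[[0,0,0],[0,0,0.003],-1],[[0,0,0],[0,0,0.002],-1],[[0,0,0],[0,0,0],1],[[0,0,0],[0,0,0],1],[[0,0,0],[0,0,0],1],[[0,0,0],[0,0,0],1],[[0,0,0],[0,0,0],1],[[0,0,0],[0,0,0],1]]' 15; python3 -m pendant '[[[0,0,0],[0,0,-0.01],1],[[0,0,0],[0,0,-0.05],1],[[0,0,0],[0,0,-0.06],1],[[0,0,0],[0,0,0],1]]'; python3 -c "
from h import *
shot('side','s8')
c=np.array([.490,-.3205]);ux=np.array([np.cos(np.radians(-11)),np.sin(np.radians(-11))]); print(c-.042*ux, c+.05*ux)
t=c-.042*ux
tgt(t[0],t[1],.12,79)"
```

```text
time: 24.1
position: [0.5497, 0.0011, 0.0037]
tool_rot: [0.247, 3.132, 0.0]
ft_force: [0.3, 0.3, -0.1]
grip_width: 0.713
time: 24.6
position: [0.5536, 0.0009, 0.1294]
tool_rot: [0.247, 3.121, 0.005]
ft_force: [-0.1, 1.2, -1.0]
grip_width: 0.708
[ 0.44877166 -0.31248602] [ 0.53908136 -0.33004045]
t 24.65 p [0.5514 0.001  0.1264] rv [2.470e-01 3.127e+00 3.000e-03] f [-0.5  0.  -0.8] g 0.716
turn deg [ 0.34  0.12 91.97] shift cur [  52.2 -325.8    5.4] shift after turn [-327.4  -41.     6.4] yaw 171.0
```

View pics/s8.png

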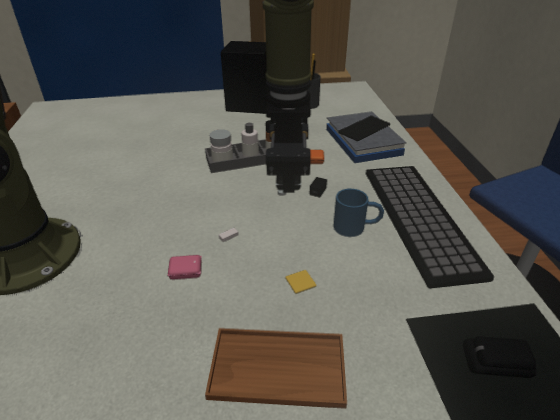

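The case is held (opening about 62 mm). Carrying it to the tray, then turning.

```bash
python3 -m pendant '[[[0,0,0],[0.0087,-0.054,0],1],[[0,0,0],[0.0087,-0.054,0],1],[[0,0,0],[0.0087,-0.054,0],1],[[0,0,0],[0.0087,-0.054,0],1],[[0,0,0],[0.0087,-0.054,0],1],[[0,0,0],[0.0087,-0.054,0],1],[[0,0,10.2],[0,0,0],1],[[0,0,10.2],[0,0,0],1]]'; python3 -m pendant '[[[0,0,10.2],[0,0,0],1],[[0,0,10.2],[0,0,0],1],[[0,0,10.2],[0,0,0],1],[[0,0,10.2],[0,0,0],1],[[0,0,10.2],[0,0,0],1],[[0,0,10.2],[0,0,0],1],[[0,0,10.4],[0,0,0],1],[[0,0,0],[0,0,0],1]]'; python3 -c "
from h import *
tgt(.4488,-.3125,.0095,79)
shot('top','t9')"
```

```text
time: 25.65
position: [0.4455, -0.3112, 0.122]
tool_rot: [-0.81, -3.032, -0.0]
ft_force: [-0.7, 0.9, -0.3]
grip_width: 0.712
time: 26.65
position: [0.4464, -0.3102, 0.1223]
tool_rot: [-2.421, -1.999, 0.002]
ft_force: [-1.2, 0.1, -1.5]
grip_width: 0.713
t 26.65 p [ 0.4464 -0.3102  0.1223] rv [-2.421e+00 -1.999e+00  2.000e-03] f [-1.2  0.1 -1.5] g 0.713
turn deg [-0.15 -0.01  0.09] shift cur [ -1.8   3.1 112.8] shift after turn [ -1.8   2.8 112.8] yaw 79.1
```

View pics/t9.png

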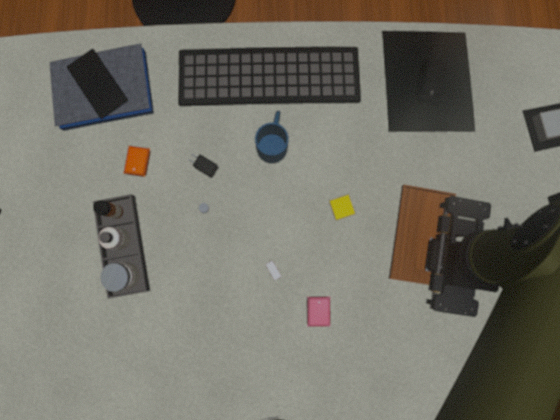

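The gripper (455,255) is aligned with the tray. Lowering the case.

```bash
python3 -m pendant '[[[0,0,0],[-0.002,0.003,0.04],1],[[0,0,0],[0,0,0.04],1],[[0,0,0],[0,0,0.018],1],[[0,0,0],[0,0,0.008],1],[[0,0,0],[0,0,0.002],1],[[0,0,0],[0,0,0],1],[[0,0,0],[0,0,0],1]]'; python3 -c "
from h import *
tgt(.4488,-.3125,.008,79)"
```

```text
time: 27.58
position: [0.4506, -0.3136, 0.0165]
tool_rot: [2.423, 1.997, 0.002]
ft_force: [-0.4, -0.5, -1.2]
grip_width: 0.715
t 27.57 p [ 0.4506 -0.3136  0.0165] rv [2.423e+00 1.997e+00 2.000e-03] f [-0.4 -0.5 -1.2] g 0.715
turn deg [0.1 0.  0. ] shift cur [ 0.8 -2.   8.5] shift after turn [ 0.8 -2.   8.5] yaw 79.0
```

```bash
python3 -m pendant '[[[0,0,0],[0,0,0.004],1],[[0,0,0],[0,0,0.0025],1],[[0,0,0],[0,0,0.001],1],[[0,0,0],[0,0,0],1],[[0,0,0],[0,0,0],1],[[0,0,0],[0,0,0],-0.65],[[0,0,0],[0,0,0],-0.65],[[0,0,0],[0,0,0],-0.65]]';python3 -m pendant '[[[0,0,0],[0,0,0],-0.65],[[0,0,0],[0,0,-0.02],-0.65],[[0,0,0],[0,0,-0.05],-0.65],[[0,0,0],[0,0,-0.05],-1],[[0,0,0],[0,0,-0.02],-1]]'; python3 -c "
from h import *
shot('side','s10')
tgt(.649,.138,.13,57)"
```

```text
time: 28.58
position: [0.4499, -0.3134, 0.0081]
tool_rot: [2.424, 1.998, 0.0]
ft_force: [-0.1, -0.7, -0.6]
grip_width: 0.818
time: 29.2
position: [0.4511, -0.3148, 0.152]
tool_rot: [2.422, 1.994, 0.005]
ft_force: [0.1, 0.9, 0.1]
grip_width: 0.955
t 29.25 p [ 0.4517 -0.315   0.153 ] rv [2.421 1.994 0.006] f [ 0.4 -1.1  2.1] g 0.971
turn deg [ 0.39 -0.06 21.95] shift cur [482.4 106.7  23.5] shift after turn [487.3 -81.2  23. ] yaw 79.0
```

View pics/s10.png

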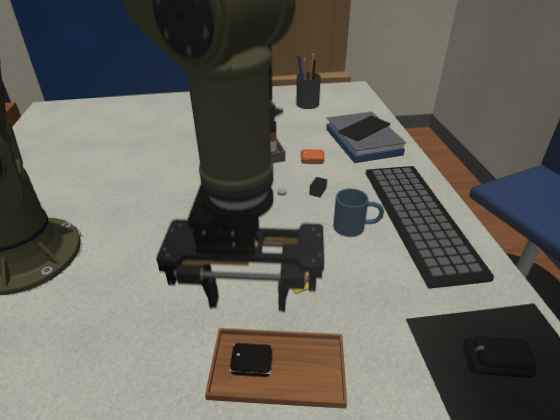

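The case lies flat in the tray (251,360). The charger is next.

```bash
python3 -m pendant '[[[0,0,0],[0.06,0.0133,0],-1],[[0,0,0],[0.06,0.0133,0],-1],[[0,0,0],[0.06,0.0133,0],-1],[[0,0,0],[0.06,0.0133,0],-1],[[0,0,0],[0.06,0.0133,0],-1],[[0,0,0],[0.06,0.0133,0],-1],[[0,0,0],[0.06,0.0133,0],-1],[[0,0,0],[0.06,0.0133,0],-1]]'; python3 -m pendant '[[[0,0,7],[0,0,0],-1],[[0,0,7],[0,0,0],-1],[[0,0,7],[0,0,0],-1],[[0,0,0],[0,0,0],-1]]'; python3 -c "
from h import *
tgt(.649,.138,.13,58)
im=shot('wrist','w11');P=cloud(im);Q=P.reshape(-1,3)
m=(abs(Q[:,0]-.65)<.04)&(abs(Q[:,1]-.14)<.045)&(Q[:,2]>.022)&(Q[:,2]<.035)
s=Q[m];print(len(s),cv2.minAreaRect(s[:,:2].astype(np.float32)),s.mean(0))"
```

```text
time: 30.25
position: [0.6459, 0.1394, 0.1469]
tool_rot: [-2.424, -1.998, 0.002]
ft_force: [0.4, -0.5, 0.9]
grip_width: 1.005
time: 30.75
position: [0.6453, 0.1374, 0.1469]
tool_rot: [-2.747, -1.524, 0.003]
ft_force: [-0.8, -0.1, -0.1]
grip_width: 1.001
t 30.75 p [0.6453 0.1374 0.1469] rv [-2.747 -1.524  0.003] f [-0.8 -0.1 -0.1] g 1.001
turn deg [-0.06  0.1   0.05] shift cur [ 2.5  2.8 16.9] shift after turn [ 2.5  2.8 16.9] yaw 58.0
1326 ((0.6488327383995056, 0.13920822739601135), (0.045169442892074585, 0.02907416969537735), 57.48356246948242) [0.64902083 0.14011276 0.02743841]
```

View pics/w11.png

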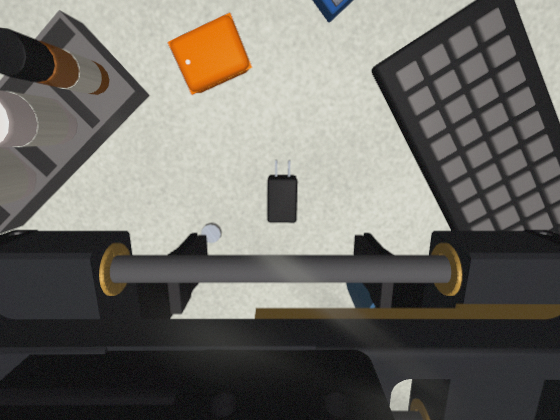

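The charger (282,198) is square to the fingers, with its prongs away from the gripper. I'll narrow the opening to 56 mm and go down.

```bash
python3 -m pendant '[[[0,0,0],[0.003,0.0023,0.05],-0.3],[[0,0,0],[0,0,0.05],-0.3],[[0,0,0],[0,0,0.02],-0.3],[[0,0,0],[0,0,0.01],-0.3],[[0,0,0],[0,0,0.005],-0.3],[[0,0,0],[0,0,0],-0.3],[[0,0,0],[0,0,0],-0.3]]'; python3 -c "
from h import *
tgt(.649,.139,.005,58)"
```

```text
time: 31.68
position: [0.6504, 0.139, 0.0144]
tool_rot: [2.748, 1.523, 0.003]
ft_force: [-0.3, -0.2, 0.7]
grip_width: 0.65
t 31.68 p [0.6504 0.139  0.0144] rv [2.748 1.523 0.003] f [-0.3 -0.2  0.7] g 0.65
turn deg [ 0.07 -0.1  -0.01] shift cur [-0.8 -1.2  9.4] shift after turn [-0.8 -1.2  9.4] yaw 58.0
```

```bash
python3 -m pendant '[[[0,0,0],[0,-0.001,0.006],-0.3],[[0,0,0],[0,0,0.002],-0.3],[[0,0,0],[0,0,0],1],[[0,0,0],[0,0,0],1],[[0,0,0],[0,0,0],1],[[0,0,0],[0,0,0],1],[[0,0,0],[0,0,0],1],[[0,0,0],[0,0,0],1]]' 15; python3 -m pendant '[[[0,0,0],[0,0,-0.01],1],[[0,0,0],[0,0,-0.05],1],[[0,0,0],[0,0,-0.06],1],[[0,0,0],[0,0,-0.02],1],[[0,0,0],[0,0,0],1]]'; python3 -c "
from h import *
shot('side','s12')
tgt(.539,-.330,.14,79)"
```

```text
time: 32.67
position: [0.6488, 0.1393, 0.0052]
tool_rot: [2.748, 1.523, 0.0]
ft_force: [-0.6, -0.2, 0.1]
grip_width: 0.344
time: 33.3
position: [0.6496, 0.1394, 0.1469]
tool_rot: [2.748, 1.523, 0.005]
ft_force: [-0.9, -0.4, -1.5]
grip_width: 0.347
t 33.35 p [0.6484 0.1395 0.1448] rv [-2.747 -1.523  0.   ] f [-0.2 -0.1 -1.3] g 0.347
turn deg [-3.0e-02 -2.0e-02 -2.1e+01] shift cur [-456.1  156.1    4.6] shift after turn [-481.8  -17.8    4.8] yaw 58.0
```

View pics/s12.png

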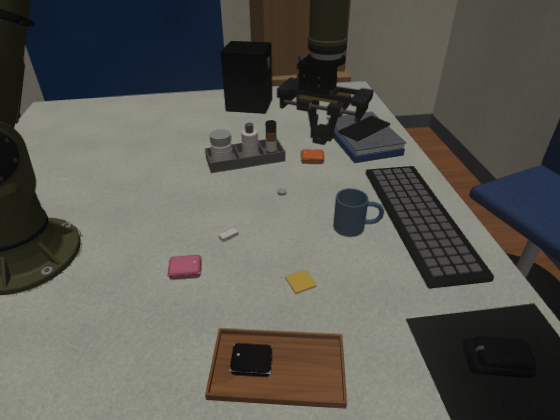

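The charger is held, hanging clear. Carrying it to the tray.

```bash
python3 -m pendant '[[[0,0,-7],[0,0,0],1],[[0,0,-7],[0,0,0],1],[[0,0,-7],[0,0,0],1],[[0,0,0],[0,0,0],1]]'; python3 -m pendant '[[[0,0,0],[-0.061,-0.0022,0],1],[[0,0,0],[-0.061,-0.0022,0],1],[[0,0,0],[-0.061,-0.0022,0],1],[[0,0,0],[-0.061,-0.0022,0],1],[[0,0,0],[-0.061,-0.0022,0],1],[[0,0,0],[-0.061,-0.0022,0],1],[[0,0,0],[-0.061,-0.0022,0],1],[[0,0,0],[-0.061,-0.0022,0],1]]'; python3 -m pendant '[[[0,0,0],[0,0,0.02],1],[[0,0,0],[0,0,0],1],[[0,0,0],[0,0,0],1]]'; python3 -c "
from h import *
tgt(.5376,-.338,.0092,79)
shot('side','s13');shot('wrist','w13')"
```

```text
time: 33.85
position: [0.6473, 0.1393, 0.1426]
tool_rot: [-2.424, -1.995, 0.005]
ft_force: [-0.8, 0.1, 0.3]
grip_width: 0.346
time: 34.85
position: [0.5372, -0.3373, 0.1438]
tool_rot: [-2.425, -1.994, 0.001]
ft_force: [0.7, -0.8, -0.9]
grip_width: 0.345
time: 35.22
position: [0.5391, -0.3341, 0.1245]
tool_rot: [-2.421, -2.0, -0.0]
ft_force: [0.2, -0.5, -0.7]
grip_width: 0.343
t 35.23 p [ 0.5391 -0.3341  0.1245] rv [-2.421 -2.    -0.   ] f [ 0.2 -0.5 -0.7] g 0.343
turn deg [-0.06 -0.07  0.11] shift cur [ -4.2  -0.6 115.2] shift after turn [ -4.1  -0.7 115.3] yaw 79.1
```

View pics/s13.png

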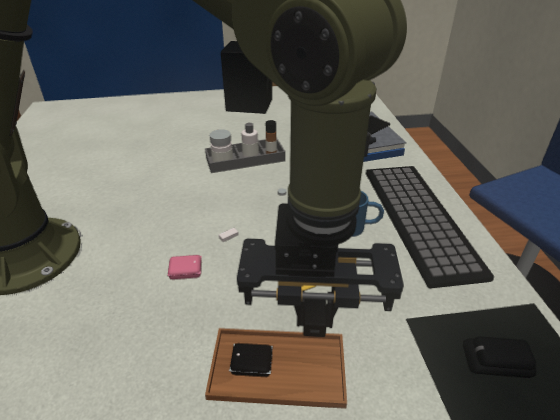

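View pics/w13.png

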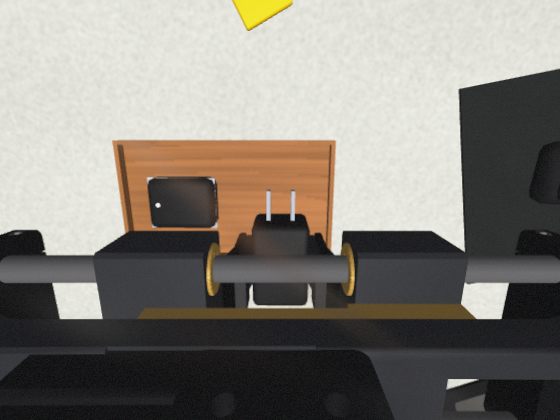

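The charger hangs over the free half of the tray, beside the case (183,202). Lowering it.

```bash
python3 -m pendant '[[[0,0,0],[-0.002,0,0.045],1],[[0,0,0],[-0.002,0,0.035],1],[[0,0,0],[0,0,0.018],1],[[0,0,0],[0,0,0.007],1],[[0,0,0],[0,0,0.002],1],[[0,0,0],[0,0,0],1],[[0,0,0],[0,0,0],1]]'; python3 -c "
from h import *
tgt(.5376,-.338,.0092,79)"
```

```text
time: 36.2
position: [0.538, -0.3406, 0.0191]
tool_rot: [2.423, 1.997, 0.001]
ft_force: [0.4, 0.2, -0.4]
grip_width: 0.345
t 36.2 p [ 0.538  -0.3406  0.0191] rv [2.423e+00 1.997e+00 1.000e-03] f [ 0.4  0.2 -0.4] g 0.345
turn deg [ 0.1   0.01 -0.02] shift cur [ 2.5 -0.9  9.9] shift after turn [ 2.5 -0.9  9.9] yaw 79.0
```

```bash
python3 -m pendant '[[[0,0,0],[0.001,0,0.005],1],[[0,0,0],[0,0,0.0025],1],[[0,0,0],[0,0,0.0015],1],[[0,0,0],[0,0,0],1],[[0,0,0],[0,0,0],1],[[0,0,0],[0,0,0],-0.1],[[0,0,0],[0,0,0],-0.1],[[0,0,0],[0,0,0],-0.1]]';python3 -m pendant '[[[0,0,0],[0,0,0],-0.1],[[0,0,0],[0,0,-0.02],-0.1],[[0,0,0],[0,0,-0.05],-0.1],[[0,0,0],[0,0,-0.06],-0.5],[[0,0,0],[-0.05,0,-0.06],-1],[[0,0,0],[-0.05,0,0],-1],[[0,0,0],[-0.05,0,0],-1],[[0,0,0],[0,0,0],-1]]'; python3 -c "
from h import *
st()
shot('side','s14');im=shot('top','t14')
P=cloud(im)
for name,(u,v,r,z0,z1) in dict(case=(412,258,22,.02,.04),chg=(420,210,26,.02,.04),mug=(272,142,26,.06,.09),jar=(115,276,18,.075,.1),bottle=(108,238,14,.09,.12),vial=(103,208,12,.085,.12)).items():
    s=P[v-r:v+r,u-r:u+r].reshape(-1,3); s=s[(s[:,2]>z0)&(s[:,2]<z1)]
    if len(s)>5: print(name,len(s),[np.round(x,4) for x in cv2.minAreaRect(s[:,:2].astype(np.float32))],np.round(np.median(s[:,2]),4))"
```

```text
time: 37.2
position: [0.5376, -0.3393, 0.009]
tool_rot: [2.424, 1.998, -0.0]
ft_force: [0.0, -0.5, 0.1]
grip_width: 0.532
time: 38.2
position: [0.5065, -0.4824, 0.1889]
tool_rot: [2.431, 1.986, -0.006]
ft_force: [0.9, -0.0, 0.6]
grip_width: 0.974
t 38.2 p [ 0.5065 -0.4824  0.1889] rv [ 2.431  1.986 -0.006] f [ 0.9 -0.   0.6] g 0.974
case 649 [array([ 0.4516, -0.3124]), array([0.0485, 0.0629]), np.float64(78.7678)] 0.027
chg 337 [array([ 0.5397, -0.332 ]), array([0.0617, 0.031 ]), np.float64(79.3469)] 0.0311
mug 377 [array([0.6926, 0.    ]), array([0.0782, 0.0675]), np.float64(22.3939)] 0.0773
jar 651 [array([0.4218, 0.309 ]), array([0.0535, 0.0534]), np.float64(54.7639)] 0.0872
bottle 129 [array([0.4986, 0.3214]), array([0.0197, 0.0227]), np.float64(2.2657)] 0.103
vial 209 [array([0.5566, 0.3317]), array([0.0284, 0.0282]), np.float64(33.8497)] 0.0989
```

View pics/s14.png

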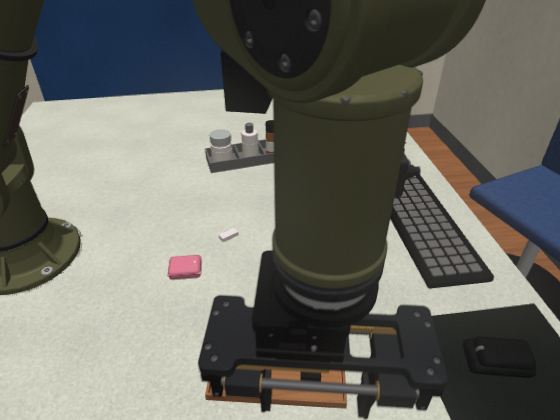

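View pics/t14.png

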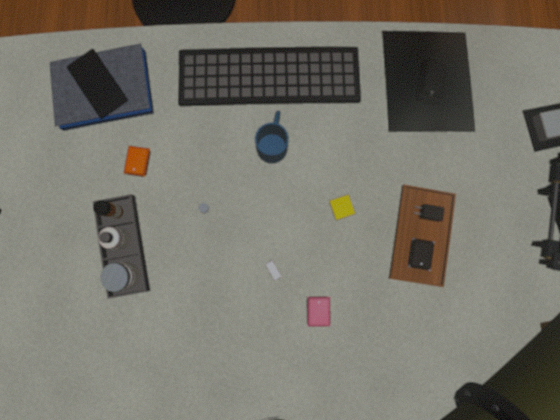

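The top view shows the charger (431,212) and case (422,254) flat side by side in the tray, and the jar, bottle and vial standing in the caddy. The mug (272,142) is where it was and the gripper is clear. I'll let the arm settle, then hand in.

```bash
python3 -m pendant '[[[0,0,0],[0,0,0],-1],[[0,0,0],[0,0,0],-1],[[0,0,0],[0,0,0],-1],[[0,0,0],[0,0,0],-1]]'; python3 -c "
from h import *
print(order.close_job())"
```

```text
time: 38.8
position: [0.5111, -0.4762, 0.1871]
tool_rot: [-2.424, -1.999, -0.0]
ft_force: [0.4, -1.0, -0.2]
grip_width: 0.997
the job is handed in; nothing more can be done
None
```

The desk is tidied and the job handed in at about 39 s of the 131 s allowed. I placed the jar, bottle and vial upright in the widest, middle and narrowest caddy bays, then the case and the charger flat beside each other in the tray. I gripped the case along its 62 mm length, because gripping it across 48 mm would have brought the gripper body within about 7 mm of the mug.

The last top view put all five centres within about 3 mm of where I aimed:
- **Toiletries:** their tops are at the heights they should have when standing in the caddy.
- **Case and charger:** their tops are at 27 and 31 mm, right for lying flat on the tray floor.
- **Mug:** within 0.5 mm of its first measured position.
- **Robot:** the gripper is open and well clear of everything, and the wrist forces I read stayed under about 6 N.

No check failed. The last side view was partly blocked by the arm, so the final tray and mug positions rest on the top view alone.

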